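# Spin the soldering turntable and stop the cup at the torch

### The job

Before lighting up, check that the soldering turntable runs free and set the work to the torch: with a fingertip, flick the steel disc by its rim so that it spins by itself, untouched, for at least three seconds and never slower in that time than a turn in eight seconds. Then, while it is still spinning, brake it in one go with a fingertip on the disc just as the bangle's copper cup comes round to the torch (do not slow or stop it elsewhere first), so that the disc stops with the cup facing the nozzle (within about 15 degrees as seen from above), and take the finger away. Touch nothing but the disc: the bangle stays lying as it is on its board, and the torch and the other things on the bench are left alone.

Things in the scene. Friction and masses are not known exactly. Their poses are not given: they have to be found in the camera images.
- disc: Dark steel disc of a soldering turntable, turning freely either way about a vertical axis, no stops. Origin on the axis at the underside; x axis through one lobe. Round, radius 90 mm, 14 mm thick, flat top. Six lobes at every 60 degrees. About 1.7 kg, 0.008 kg m2, both +-20 %. Light bearing: from 2 rad/s it runs down to about 0.5 rad/s in some 8 s. A fingertip pressed on top stops it almost at once; it then stays.
- lobe (a point): Middle of one of the disc's six equal rim lobes at mid thickness: round in plan, radius 20 mm, 13 mm thick, centred 88 mm from the axis, reaching out to 108 mm. About 60 mm of room between neighbours: a fingertip can stand there, outside the 90 mm rim, and flick a lobe along.
- band (a point): A point on the disc's flat top, 14 mm above its underside, 79 mm from the axis, on the x axis of the disc. From 67 mm to the rim the top is bare all round: the place for a fingertip to brake. Inside lies the round cream ceramic board (radius 55 mm, 12 mm high, fixed on the disc) with flat clips to 67 mm.
- foot: Fixed grey cast foot of the turntable, on the disc's axis, standing on the tiles; origin at the centre of its underside. Radius 62 mm at the bottom, 26 mm near the top, 44 mm high with the bearing; nothing else is under the disc.
- bangle: The work: a silvery bangle, outer diameter 66 mm, 22 mm high, lying loose (55 g) in the middle of the cream board and turning with the disc by friction. Origin at the centre of its underside; its x axis points through the middle of the one copper cup on its outside. Its angle has no fixed relation to the lobes.
- cup (a point): Centre of the copper bezel cup (22 mm across, reaching to 42 mm from the bangle's centre): 40 mm from the bangle's centre along its x axis, 11 mm above its underside.
- torch: Unlit blue pencil torch clamped slanting on a fixed stand, at most 0.25 m high. The body's origin is not in the torch but on the turntable's axis, at tile height; its x axis points level from that axis to the torch, within 0.8 rad of straight away from the robot. Torch and stand lie 79 to 235 mm from the axis; above the disc nothing of them is lower than 115 mm over the bench.
- nozzle (a point): Mouth of the torch's brass nozzle (13 mm across), 85 mm from the turntable's axis, 134 mm above the bench, pointing slanting down and in towards the axis.
- aim (a point): Point in the air where the cup's centre is when it faces the torch squarely: 40 mm from the turntable's axis in the direction of the nozzle, 87 mm above the bench.
- charcoal: loose black charcoal soldering block 70 x 110 x 30 mm; origin at the centre of its underside; stands on the fire tiles (6 mm above the bench). To be left alone.
- tub: loose round plastic tub, lilac with a white lid, 76 mm across and 34 mm high; origin at the centre of its underside; stands on the fire tiles (6 mm above the bench). To be left alone.
- tweezers: loose cross-lock tweezers with a pale wooden grip, 155 mm long, 10 mm high, lying flat; origin at the centre of its underside; stands on the fire tiles (6 mm above the bench). To be left alone.
- scriber: loose red scriber, 145 mm long and 8 mm thick, lying flat; origin at the centre of its underside; stands on the fire tiles (6 mm above the bench). To be left alone.
- flux_bowl: loose small blue ceramic bowl, 68 mm across, 32 mm high; origin at the centre of its underside; stands on the fire tiles (6 mm above the bench). To be left alone.
- trivet: loose dark steel soldering trivet with a grey plate on four legs, 120 x 61 x 24 mm; origin at the centre of its underside; stands on the fire tiles (6 mm above the bench). To be left alone.
- mallet: loose small hammer with a brass head and wooden handle, 170 mm long, 32 mm high, lying flat; origin at the centre of its underside; stands on the fire tiles (6 mm above the bench). To be left alone.
Things that resemble listed ones, but are neither listed nor needed, are in the scene too. Leave any yellow look-alike of the bangle alone.

How it is judged:
By the outcome, as a careful person would: the job done as asked, in the order asked, and still so for the second after the job is handed in, with the robot touching nothing.
It also fails if it takes over 51 s, if anything falls off the work surface, if the arm or the gripper's body presses on something with over 40 N, if the wrist force passes 120 N, or if a joint passes its speed limit or range.

### The arm

A 6-joint arm with a two-finger parallel gripper is mounted at the origin on the work surface. World frame = base frame: x ahead of the robot, y to its left, z up, the work surface at z = 0. Lengths are in m, angles in rad, forces in N, time in s.
With the tool pointing down it reaches from about 0.3 to 0.875 m from the base axis. Payload 6.4 kg.
Tool frame: the origin (TCP) lies midway between the tips of the shut fingers; the grasp point (between the pads) lies 19 mm behind it; z points along the fingers, y is the line along which they close (so a half turn about z gives the same grasp; the last joint's range is limited). The gripper opens to 85 mm and grips with 20 to 120 N. Pads are 22 mm wide; open, the fingers measure 114 mm over their backs; the gripper's body (76 mm by 85 mm) begins 54 mm behind the grasp point. The pads swing forward as they close: fully open they stand 13 mm farther back than shut.
Start: joints at [-1.486, 0.181, 1.607, -0, 1.354, -0.206], TCP at [0.165, -0.551, 0.201] pointing down, gripper open.
Joint ranges: [-2.99, 2.99], [-0.89, 2.07], [0.3, 2.58], [-1.14, 4.28], [0, 2.63], [-3.12, 3.12]. Speed limits (rad/s): [2.57, 2.57, 3.01, 3.14, 3.14, 3.14].

### API

Orientations are given as a unit quaternion [w, x, y, z].
In Python, from bench import status, camera, ctrl gives the robot as it stands. The module is installed in compiled form; this text tells all that it offers.
- The arm moves only by the shell command python3 -m handwheel 'ROWS'. ROWS is JSON, a list that holds one entry, the list of rows, each a list of 7 numbers: the opening, from -1 (shut) to 1 (fully open), then the shift along the tool's x, y, z in cm, then the turn, a rotation vector about the tool's x, y, z in degrees. A call has 1 to 10 rows; each row is the pose to reach, as a shift and turn from the pose commanded when the call began, along the tool's axes at that moment; what a row does not reach only later rows make up. A row lasts 1/8 s, in which the tool goes at most 62.5 mm and 10.7 degrees, less where a joint would pass 70% of its speed; a pose out of reach is approached as far as the arm can. A call with a gripper value outside its range is refused whole. The fingers move at their own pace and stop on an object; the grip force is fixed at half the most. Time passes only in rows, so rows that repeat a pose let the fingers close. It gives the time, the measured TCP pose, the force, the opening and the grip force at its end, in the units of the state.
- status.get_obs(): the state, without advancing time (a new reading comes with each control period).
- camera(name): name is "scene" or "top" or "wrist"; returns a dict with "frame" (400x640x3 uint8, blue, green, red), "depth" (400x640 float32, m along the optical axis (not along the pixel's ray), 0 where there is no reading), "fx", "fy", "cx", "cy" (pixels), "dist" ([k1, k2, p1, p2, k3] as OpenCV has them; the pictures are not rectified), "extrinsics" (4x4, takes a point from camera to world coordinates); the wrist camera has in their place "hand_eye" (4x4, takes a point from camera to tool coordinates, whose origin is the TCP and whose axes are the flange's). Camera axes: x right, y down, z forward; pixel columns grow to the right and rows downward; lengths in m; the calibration is good to about 2 mm. A picture is of the moment at which its call begins: read the wrist's pose just before it.
- ctrl.hand_in(): hands the job in; it is judged then, once.
The state is a dict: "time_s": time; "q": joint angles; "dq": joint speeds; "joint_efforts": joint torques, N m; "eef_pos": TCP position; "eef_rot": TCP orientation; "wrist_force": force on the tool from outside, world axes, zero at the start; "torque": the same for the moment, N m; "opening": opening from 0.0 (shut) to 1.0 (fully open); "grasp_force": force on a finger pad.
Only numpy, scipy, OpenCV 4.12 (cv2) and the standard library are available. Lean on these libraries where they do the work, as an engineer would, in place of code of your own. Each camera call takes 0.05 s, during which the arm holds its last target. There are 200 camera calls.

## Working session

There is one attempt and no reset: what is moved stays moved. The work goes in short steps, Python scripts to look and compute and a shell command to move; the robot and the scene stay as the last step left them, time stands still between calls to the robot, and variables do not carry over. Pictures are saved under pics/ and viewed, at most 10 in all, crops included, and the job is handed in when it is done.

```bash
mkdir -p pics; cat > h.py <<'E'
import numpy as np, cv2
from bench import status, camera, ctrl
from scipy.spatial.transform import Rotation as R
def K(c): return np.array([[c['fx'],0,c['cx']],[0,c['fy'],c['cy']],[0,0,1.]])
def world(c,uv,z,E=None):
    E=c['extrinsics'] if E is None else E
    p=cv2.undistortPoints(np.array(uv,float).reshape(-1,1,2),K(c),np.array(c['dist'])).reshape(-1,2)
    d=np.c_[p,np.ones(len(p))]@E[:3,:3].T; o=E[:3,3]
    return o+d*((z-o[2])/d[:,2])[:,None]
def pix(c,P):
    Ei=np.linalg.inv(c['extrinsics'])
    return cv2.projectPoints(np.array(P,float).reshape(-1,1,3),cv2.Rodrigues(Ei[:3,:3])[0],Ei[:3,3],K(c),np.array(c['dist']))[0].reshape(-1,2)
E
python3 - <<'E'
from h import *
import pickle
o=status.get_obs();print(o)
for n in("scene","top"):
    c=camera(n);cv2.imwrite(f"pics/{n}0.png",c['frame']);pickle.dump(c,open(n+"0.pkl","wb"));print(c['extrinsics'].round(3).tolist(),c['fx'])
E
```

```text
{'time_s': 0.0, 'q': array([-1.48629209e+00,  1.81529808e-01,  1.60800950e+00, -1.60083093e-05,
        1.35379700e+00, -2.06288357e-01]), 'dq': array([ 0.00037837, -0.00056057, -0.00095363,  0.00168162,  0.00057835,
       -0.00138601]), 'joint_efforts': array([ 7.98486999e-04, -4.44872475e+01, -3.51335156e+01, -3.03214092e-04,
        8.85652931e-03, -4.57276329e-06]), 'eef_pos': array([ 0.1648249 , -0.550239  ,  0.19998979]), 'eef_rot': array([-8.70689016e-04,  9.89447940e-01,  1.44886212e-01,  4.52542289e-05]), 'wrist_force': array([0.35309822, 0.24268544, 1.1968403 ]), 'torque': array([-0.0005737 ,  0.05242693, -0.0028819 ]), 'grasp_force': 0.0, 'opening': 1.0003990594453893}
[[-0.887, 0.327, -0.325, 0.859], [0.461, 0.646, -0.608, 0.816], [0.011, -0.69, -0.724, 1.102], [0.0, 0.0, 0.0, 1.0]] 491.6227724786316
[[-0.019, -0.982, 0.19, 0.263], [-0.999, 0.024, 0.022, -0.019], [-0.026, -0.189, -0.982, 1.061], [0.0, 0.0, 0.0, 1.0]] 383.36443750859814
```

View pics/top0.png

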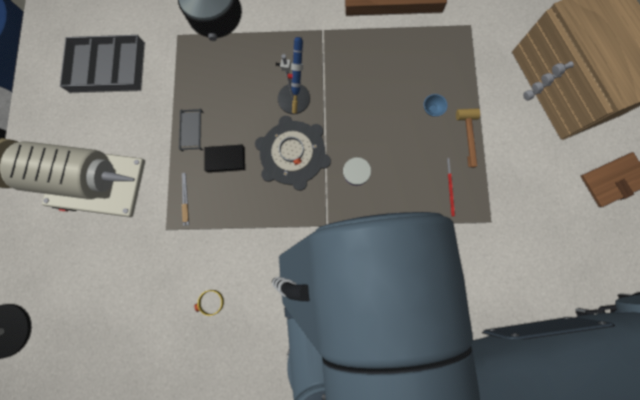

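View pics/scene0.png

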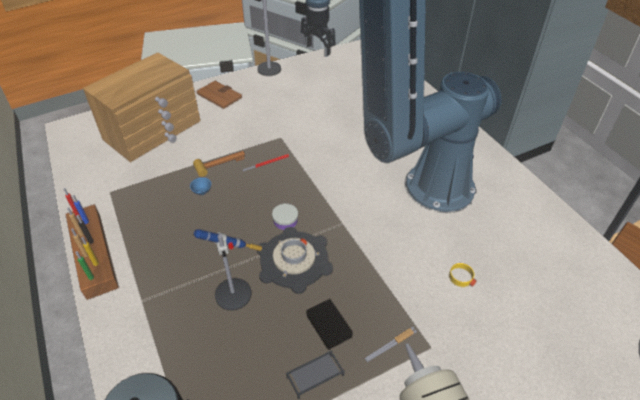

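The turntable with the silvery bangle is at top px (292,153) and scene px (294,257). The only look-alike is the yellow bangle, at top px (210,302) and scene px (462,274), which I will leave alone. The torch is at top px (296,75). Next is a close crop to check.

```bash
python3 - <<'E'
from h import *
import pickle
c=pickle.load(open("top0.pkl","rb"))
f=c['frame'][80:200,225:385]
cv2.imwrite("pics/topc.png",cv2.resize(f,None,fx=5,fy=5,interpolation=cv2.INTER_CUBIC))
print(world(c,[[292,153]],.064))
# objects' rough positions
print(world(c,[[357,171],[225,158],[296,100],[190,130],[183,200]],.03).round(3))
d=c['depth'];print(d[153,292],d[140,270])
E
```

```text
[[0.55164665 0.08825012 0.064     ]]
[[ 0.505 -0.088  0.03 ]
 [ 0.552  0.28   0.03 ]
 [ 0.719  0.08   0.03 ]
 [ 0.637  0.383  0.03 ]
 [ 0.436  0.393  0.03 ]]
1.024602 1.0453986
```

View pics/topc.png

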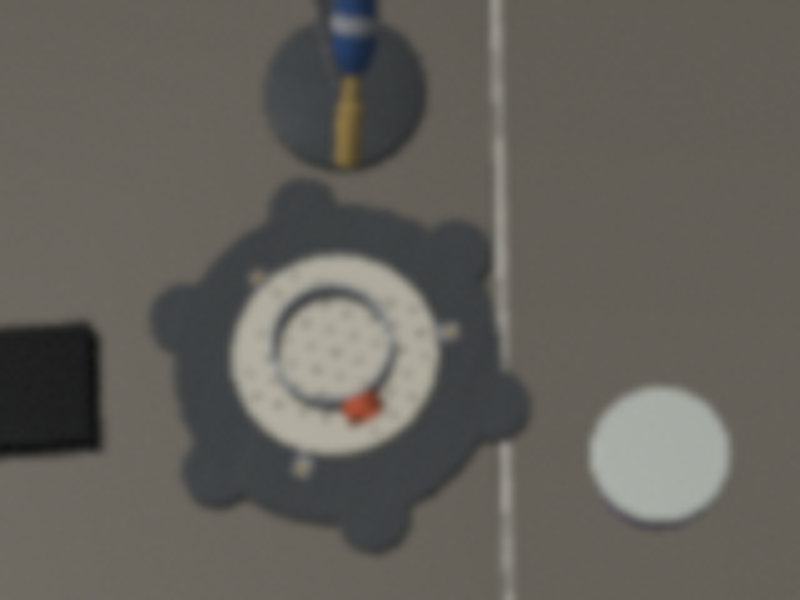

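The crop shows the six-lobed disc with its centre near crop px (340,362). The lobe centres are near (305,205), (463,245), (505,405), (375,525), (212,478) and (178,315). The nozzle mouth is at (345,167) and the copper cup at (360,405). Lobes and bangle match the description.

```bash
cat >> h.py <<'E'
C0=None
def ang(v): return np.degrees(np.arctan2(v[...,1],v[...,0]))
E
python3 - <<'E'
from h import *
import pickle
c=pickle.load(open("top0.pkl","rb"))
g=lambda p:np.array(p,float)/5+[225,80]-.4
L=world(c,g([(305,205),(463,245),(505,405),(375,525),(212,478),(178,315)]),.0635)
C=L.mean(0);print("C",C.round(4),np.linalg.norm((L-C)[:,:2],axis=1).round(4),ang(L-C).round(1))
N=world(c,g([(345,167)]),.134)[0];print("nozzle",N.round(4),np.linalg.norm((N-C)[:2]),ang(N-C))
u=world(c,g([(360,405)]),.09)[0];print("cup",u,np.linalg.norm((u-C)[:2]),ang(u-C))
s=pickle.load(open("scene0.pkl","rb"))
a0=np.mean((ang(L-C)%60+30)%60)-30; print(a0)
a=np.radians(a0+60*np.arange(6))
t=np.linspace(0,6.28,100)
im=[]
for k,(x0,y0) in((c,(225,90)),(s,(234,200))):
    f=cv2.resize(k['frame'],None,fx=4,fy=4,interpolation=cv2.INTER_CUBIC)
    P=[np.c_[C[0]+.09*np.cos(t),C[1]+.09*np.sin(t),0*t+.064]]+[np.c_[C[0]+.088*np.cos(b)+.02*np.cos(t),C[1]+.088*np.sin(b)+.02*np.sin(t),0*t+.0635] for b in a]
    for q in P:
        cv2.polylines(f,[((pix(k,q)+.5)*4).astype(np.int32)],True,(0,255,0),1)
    im.append(f[y0*4:y0*4+480,x0*4:x0*4+400])
cv2.imwrite("pics/ov.png",np.hstack(im))
X=R.from_quat(np.r_[status.get_obs()['eef_rot'][1:],status.get_obs()['eef_rot'][0]]).as_matrix();print(X.round(3))
E
```

```text
C [0.5553 0.0869 0.0635] [0.0913 0.0932 0.0931 0.093  0.0934 0.0925] [  11.8  -46.8 -106.9 -168.5  132.7   72.2]
nozzle [0.6376 0.0763 0.134 ] 0.08305149919376927 -7.374112335614892
cup [0.52315394 0.07345162 0.09      ] 0.03481307664159535 -157.22389401153146
12.4258744413602
[[ 0.958  0.287 -0.   ]
 [ 0.287 -0.958  0.001]
 [ 0.    -0.001 -1.   ]]
```

View pics/ov.png

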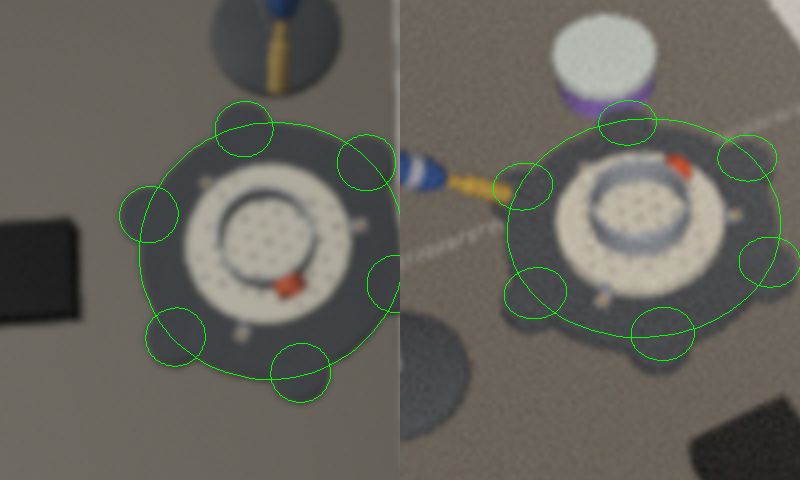

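The overlay fits the disc in the top view but sits about 3 px high in the scene view. I will check against depth.

```bash
python3 - <<'E'
from h import *
import pickle
from scipy.optimize import minimize
for n in("top","scene"):
    c=pickle.load(open(n+"0.pkl","rb"))
    v,u=np.mgrid[:400,:640]; d=c['depth'].ravel()
    p=cv2.undistortPoints(np.c_[u.ravel(),v.ravel()].astype(float).reshape(-1,1,2),K(c),np.array(c['dist'])).reshape(-1,2)
    P=np.c_[p,np.ones(len(p))]*d[:,None]; P=P@c['extrinsics'][:3,:3].T+c['extrinsics'][:3,3]
    P=P[d>0]
    for z0,z1 in((.0,.02),(.05,.075),):
        m=(np.hypot(P[:,0]-.555,P[:,1]-.087)<.125)&(P[:,2]>z0)&(P[:,2]<z1)
        print(n,z0,m.sum(),np.median(P[m,2]))
    Q=P[m,:2]; r=lambda x:np.hypot(*(Q-x).T)
    # six-fold hull: min enclosing circle (lobe tips 108)
    print(cv2.minEnclosingCircle(Q.astype(np.float32)))
    ring=Q[(np.hypot(*(Q-[.555,.087]).T)>.07)]
    print(ring.mean(0))
E
```

```text
top 0.0 1941 0.00454019805791539
top 0.05 3135 0.06298155667000871
((0.5558391809463501, 0.08989742398262024), 0.10782940685749054)
[0.55135599 0.09143167]
scene 0.0 2103 0.0047667491299538955
scene 0.05 2874 0.06274814757926184
((0.5581341981887817, 0.09006532281637192), 0.10845362395048141)
[0.56742296 0.10459473]
```

```bash
python3 -m handwheel '[[[-1,2,-2,0,0,0,0],[-1,6,-6,0,0,0,0],[-1,10.3,-10.3,0,0,0,0],[-1,14.6,-14.6,0,0,0,0],[-1,19,-19,0,0,0,0],[-1,23.3,-23.3,0,0,0,0],[-1,27.6,-27.6,0,0,0,0],[-1,32,-32,0,0,0,0],[-1,36,-36,0,0,0,0],[-1,38,-38,0,0,0,0]]]'
python3 -m handwheel '[[[-1,2,-2,0,0,0,0],[-1,5,-5.5,2,0,0,0],[-1,7,-7.5,5,0,0,0],[-1,7.3,-7.5,9,0,0,0],[-1,7.3,-7.5,10,0,0,0],[-1,7.3,-7.5,10,0,0,0]]]'
python3 - <<'E'
from h import *
o=status.get_obs();print(o['time_s'],o['eef_pos'],o['opening'],o['wrist_force'])
q=o['eef_rot'];X=R.from_quat(np.r_[q[1:],q[0]]).as_matrix()
print(X.round(3), (X.T@(np.array([.5565,.089,.064])-o['eef_pos'])).round(4))
c=camera("wrist");cv2.imwrite("pics/w1.png",c['frame'])
c=camera("top");cv2.imwrite("pics/t1.png",cv2.resize(c['frame'][80:200,225:385],None,fx=4,fy=4,interpolation=cv2.INTER_CUBIC))
E
```

```text
time_s: 1.35
eef_pos: [0.4205, -0.0752, 0.2007]
eef_rot: [-0.0, 0.989, 0.146, -0.0]
wrist_force: [-0.2, -0.8, 0.3]
opening: -0.0
grasp_force: 0.0
time_s: 2.1
eef_pos: [0.4679, 0.0148, 0.1007]
eef_rot: [-0.0, 0.989, 0.145, -0.001]
wrist_force: [0.1, 0.4, -0.6]
opening: -0.002
grasp_force: 0.0
2.1 [0.46788984 0.01475144 0.10072847] -0.002345829258615261 [ 0.059858    0.42893525 -0.56223021]
[[ 0.958  0.286 -0.001]
 [ 0.286 -0.958  0.   ]
 [-0.001 -0.001 -1.   ]] [ 0.1062 -0.0457  0.0366]
```

View pics/w1.png

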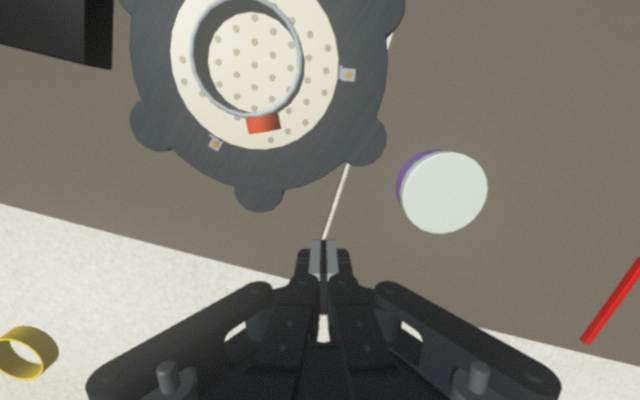

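View pics/t1.png

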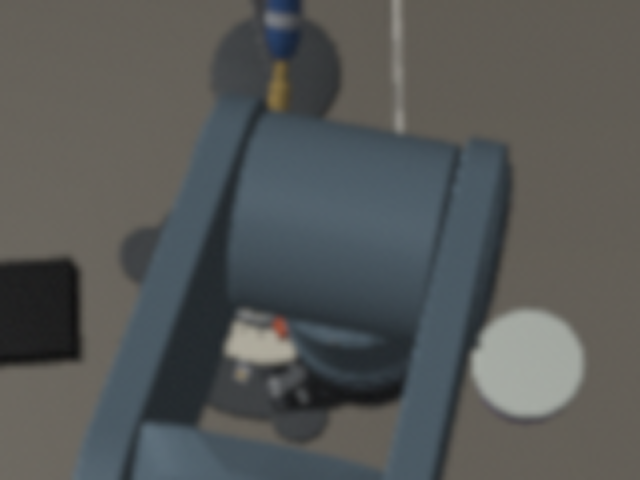

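The wrist view shows the shut fingertips at (322,240), opposite the gap between the lobes at (260,190) and (362,138). The cup is at (263,123). The top view is blocked by the arm, so tracking will use the wrist camera.

```bash
cat >> h.py <<'E'
def wr():
    o=status.get_obs();c=camera("wrist")
    q=o['eef_rot'];T=np.eye(4);T[:3,:3]=R.from_quat(np.r_[q[1:],q[0]]).as_matrix();T[:3,3]=o['eef_pos']
    return o['time_s'],c,T@c['hand_eye']
CC=np.array([.5565,.089])
def cup(c,E,z=.087):
    f=c['frame'];h=cv2.cvtColor(f,cv2.COLOR_BGR2HSV)
    m=(((h[...,0]<12)|(h[...,0]>172))&(h[...,1]>130)&(h[...,2]>60))
    ys,xs=np.nonzero(m)
    if len(xs)<15: return None
    P=world(c,np.c_[xs,ys],z,E)[:,:2]
    k=np.hypot(*(P-CC).T); k=(k<.055)&(k>.02); 
    if k.sum()<15: return None
    p=P[k].mean(0)-CC
    return k.sum(),np.hypot(*p).round(4),float(ang(p).round(1)),np.degrees(0)
E
python3 - <<'E'
from h import *
t,c,E=wr()
print(world(c,[(152,124),(260,188),(360,137)],.0635,E).round(4))
P=world(c,[(152,124),(260,188),(360,137)],.0635,E)[:,:2]
# circumcenter
A=2*(P[1:]-P[0]);b=(P[1:]**2).sum(1)-(P[0]**2).sum();x=np.linalg.solve(A,b);print(x,np.hypot(*(P-x).T),ang(P-x))
print(t,cup(c,E))
s=camera("scene");print(cup(s,s['extrinsics']))
E
python3 -m handwheel '[[[-1,0,0,1.5,0,0,0],[-1,0,0,3.5,0,0,0],[-1,0,0,5,0,0,0],[-1,0,0,5.2,0,0,0],[-1,0,0,5.2,0,0,0]]]'
```

```text
[[0.5    0.1548 0.0635]
 [0.475  0.0672 0.0635]
 [0.5348 0.0044 0.0635]]
[0.56159604 0.08978563] [0.08954096 0.08954096 0.08954096] [ 133.46988705 -165.37187217 -107.43429889]
2.2 (np.int64(386), np.float64(0.0363), -154.2, np.float64(0.0))
(np.int64(17), np.float64(0.0406), -151.9, np.float64(0.0))
time_s: 2.92
eef_pos: [0.4686, 0.0149, 0.049]
eef_rot: [-0.0, 0.989, 0.145, 0.0]
wrist_force: [0.5, 0.4, 0.4]
opening: -0.001
grasp_force: 0.0
```

```bash
python3 -m handwheel '[[[-1,0.3,-1,0,0,0,0],[-1,0.3,-2.7,0,0,0,0],[-1,0.3,-5.1,0,0,0,0],[-1,0.2,-7.7,0,0,0,0],[-1,-2,-9.5,0,0,0,0],[-1,-4.5,-10,0,0,0,0],[-1,-4.5,-9,-3,0,0,0],[-1,-4,-8,-6,0,0,0],[-1,-2,-6.5,-6,0,0,0],[-1,0.5,-5,-6,0,0,0]]]'
python3 - <<'E'
from h import *
for i in range(5):
    t,c,E=wr();print(t,cup(c,E))
print(status.get_obs()['eef_pos'])
cv2.imwrite("pics/w2.png",c['frame'])
s=camera("scene");print(cup(s,s['extrinsics']))
E
```

```text
time_s: 4.18
eef_pos: [0.4595, 0.0651, 0.1099]
eef_rot: [0.0, 0.989, 0.145, 0.001]
wrist_force: [-0.4, -0.0, 0.7]
opening: 0.002
grasp_force: 0.0
4.175 (np.int64(383), np.float64(0.0368), -153.2, np.float64(0.0))
4.225 (np.int64(376), np.float64(0.037), -153.0, np.float64(0.0))
4.275 (np.int64(382), np.float64(0.0368), -153.1, np.float64(0.0))
4.325 (np.int64(385), np.float64(0.0369), -153.1, np.float64(0.0))
4.375 (np.int64(394), np.float64(0.0368), -153.0, np.float64(0.0))
[0.45771818 0.06517349 0.10857481]
(np.int64(17), np.float64(0.0411), -151.6, np.float64(0.0))
```

View pics/w2.png

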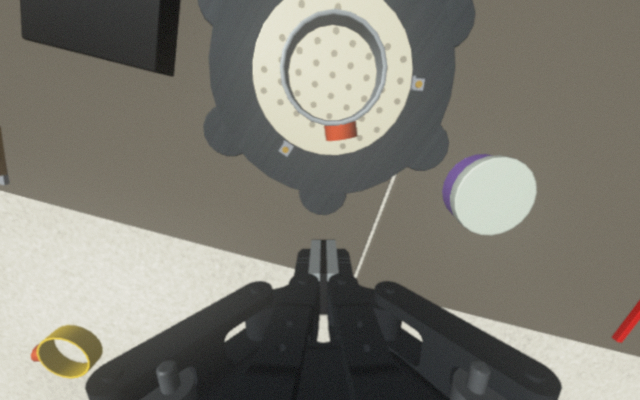

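The wrist view shows the disc unmoved: the cup is still at (340,131) and the near lobe at (322,195). The finger passed outside the lobe, so I will check the tip's extent and the lobe's position in tool axes.

```bash
python3 - <<'E'
from h import *
t,c,E=wr();H=c['hand_eye'];o=status.get_obs()
cc=dict(c,extrinsics=H)
print(o['eef_pos'],pix(cc,[[0,0,0],[.011,0,0],[0,.0145,0],[.011,.0145,0],[0,0,-.019]]).round(0).tolist(),H.round(3).tolist())
W=world(c,[(322,213),(322,193),(228,131),(430,145)],.0635,E)
q=o['eef_rot'];X=R.from_quat(np.r_[q[1:],q[0]]).as_matrix();print(((W-o['eef_pos'])@X).round(4),W.round(4))
v,u=np.mgrid[225:262:4,290:355:6]
print(c['depth'][225:262:4,290:355:6].round(3)); print(c['depth'][[190,170],[322,322]])
d=c['depth'];m=np.array([(322,193),(322,175),(228,131),(430,150),(260,165)])
p=cv2.undistortPoints(m.astype(float).reshape(-1,1,2),K(c),np.array(c['dist'])).reshape(-1,2)
Q=np.c_[p,np.ones(5),]*d[m[:,1],m[:,0]][:,None];print((Q@E[:3,:3].T+E[:3,3]).round(4))
E
```

```text
[0.45768506 0.06498799 0.10861425] [[322.0, 232.0], [322.0, 217.0], [344.0, 232.0], [344.0, 217.0], [322.0, 245.0]] [[0.0, -0.953, -0.304, 0.077], [1.0, -0.0, 0.001, 0.0], [-0.001, -0.304, 0.953, -0.172], [0.0, 0.0, 0.0, 1.0]]
[[-0.003  -0.0003  0.0451]
 [ 0.0144 -0.0003  0.0451]
 [ 0.0638 -0.0721  0.0451]
 [ 0.0533  0.0836  0.045 ]] [[4.547e-01 6.450e-02 6.350e-02]
 [4.714e-01 6.940e-02 6.350e-02]
 [4.980e-01 1.524e-01 6.350e-02]
 [5.327e-01 3.000e-04 6.350e-02]]
[[0.296 0.297 0.297 0.298 0.298 0.298 0.298 0.297 0.298 0.297 0.298]
 [0.299 0.299 0.3   0.299 0.299 0.3   0.299 0.299 0.299 0.299 0.298]
 [0.301 0.301 0.301 0.3   0.301 0.3   0.301 0.301 0.3   0.301 0.301]
 [0.302 0.302 0.301 0.302 0.303 0.301 0.302 0.301 0.301 0.302 0.302]
 [0.304 0.303 0.303 0.304 0.15  0.15  0.15  0.15  0.304 0.304 0.305]
 [0.304 0.305 0.305 0.305 0.147 0.147 0.146 0.146 0.305 0.304 0.305]
 [0.308 0.306 0.151 0.15  0.141 0.141 0.142 0.142 0.151 0.15  0.306]
 [0.309 0.307 0.144 0.146 0.138 0.138 0.138 0.138 0.144 0.145 0.308]
 [0.31  0.31  0.141 0.141 0.135 0.134 0.133 0.133 0.142 0.142 0.142]
 [0.31  0.311 0.138 0.138 0.131 0.13  0.131 0.13  0.138 0.138 0.138]]
[0.22474287 0.21976411]
[[ 0.4711  0.0694  0.0625]
 [ 0.4857  0.0737  0.0633]
 [ 0.4978  0.1527  0.0625]
 [ 0.5291 -0.0013  0.0634]
 [ 0.4793  0.1232  0.063 ]]
```

```bash
python3 - <<'E'
from h import *
s=camera("scene");o=status.get_obs();p=o['eef_pos']
f=cv2.resize(s['frame'],None,fx=4,fy=4,interpolation=cv2.INTER_CUBIC)
z=np.array([0,0,1.])
for h in(0,.0355):
    u=((pix(s,p+h*z)[0]+.5)*4).astype(int);print(u)
    cv2.drawMarker(f,tuple(int(a) for a in u),(0,255,0) if h==0 else (0,0,255),0,14,1)
x,y=(u-[300,300]).clip(0);print(x,y)
cv2.imwrite("pics/s2.png",f[y:y+600,x:x+800])
E
```

```text
[1296  905]
[1297  870]
997 570
```

View pics/s2.png

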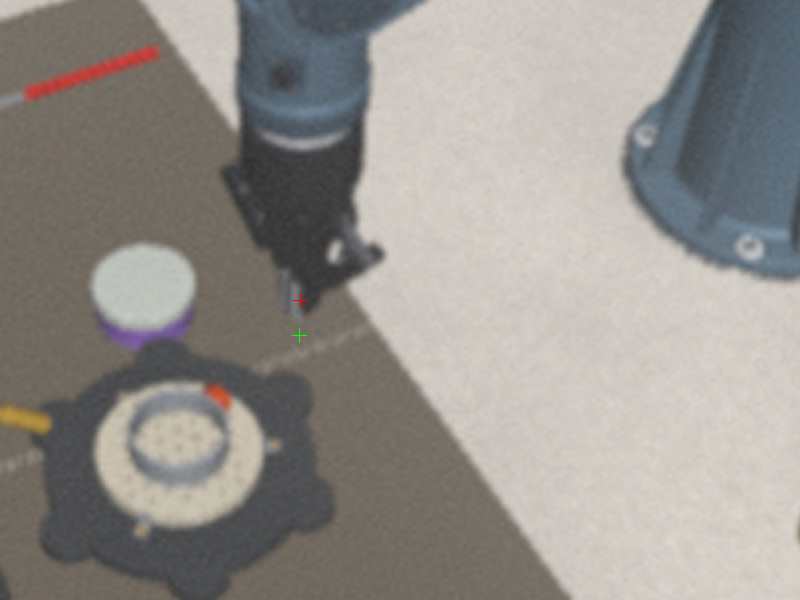

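The scene crop shows the finger ends at about (297,316), above the green reported-TCP mark at (300,335). The wrist depth agrees: the shut tips sit about 30 mm above the reported TCP, so the flick passed over the lobes. I will find the true tip height with a gentle touch on the bare band while the disc is at rest.

```bash
python3 -m handwheel '[[[-1,1.2,0.3,1,0,0,0],[-1,2.3,0.5,3.5,0,0,0],[-1,2.3,0.5,5.4,0,0,0],[-1,2.3,0.5,5.8,0,0,0],[-1,2.3,0.5,5.8,0,0,0]]]'
for i in 1; do python3 -m handwheel '[[[-1,0,0,0.3,0,0,0],[-1,0,0,0.6,0,0,0]]]'; done
python3 - <<'E'
from h import *
t,c,E=wr();o=status.get_obs()
d=c['depth'];fy=c['fy'];H=c['hand_eye']
for v in range(232,256,2):
    m=np.array([(u,v) for u in(318,326)],float)
    p=cv2.undistortPoints(m.reshape(-1,1,2),K(c),np.array(c['dist'])).reshape(-1,2)
    q=np.c_[p,np.ones(2)]*d[v,[318,326]][:,None];print(v,(q@H[:3,:3].T+H[:3,3]).round(4).tolist())
print(cup(c,E),o['eef_pos'],o['wrist_force'])
E
```

```text
time_s: 5.2
eef_pos: [0.4821, 0.0662, 0.0511]
eef_rot: [-0.0, 0.989, 0.145, -0.0]
wrist_force: [-0.2, 0.5, -0.1]
opening: -0.004
grasp_force: 0.0
time_s: 5.45
eef_pos: [0.4829, 0.066, 0.0455]
eef_rot: [0.0, 0.989, 0.145, 0.001]
wrist_force: [-0.6, 0.4, -0.2]
opening: 0.002
grasp_force: 0.0
232 [[0.0078, -0.0025, -0.0171], [0.008, 0.0023, -0.0176]]
234 [[0.0067, -0.0025, -0.0177], [0.0067, 0.0023, -0.0177]]
236 [[0.0055, -0.0025, -0.0179], [0.005, 0.0024, -0.0169]]
238 [[0.0042, -0.0025, -0.0181], [0.0044, 0.0023, -0.0184]]
240 [[0.0104, -0.0022, -0.0336], [0.0109, 0.0021, -0.0348]]
242 [[0.0106, -0.0022, -0.0366], [0.0106, 0.0021, -0.0366]]
244 [[0.0104, -0.0022, -0.0385], [0.0107, 0.0021, -0.0392]]
246 [[0.0103, -0.0021, -0.0406], [0.0104, 0.0021, -0.0409]]
248 [[0.0102, -0.0021, -0.0427], [0.0111, 0.002, -0.0444]]
250 [[0.0105, -0.0021, -0.0455], [0.0106, 0.002, -0.0456]]
252 [[0.0103, -0.002, -0.0472], [0.0104, 0.002, -0.0473]]
254 [[0.0102, -0.002, -0.0491], [0.0101, 0.002, -0.0489]]
(np.int64(719), np.float64(0.0388), -153.1, np.float64(0.0)) [0.48238152 0.06604348 0.0448929 ] [-0.31918142 -0.18621757 -0.56622661]
```

```bash
python3 -m handwheel '[[[-1,0,0,0.6,0,0,0],[-1,0,0,1.2,0,0,0],[-1,0,0,1.25,0,0,0]]]' | grep -E "eef_pos|force"
python3 -m handwheel '[[[-1,0,0,0.15,0,0,0],[-1,0,0,0.2,0,0,0]]]' | grep -E "eef_pos|force"
python3 -m handwheel '[[[-1,0,0,0.15,0,0,0],[-1,0,0,0.15,0,0,0]]]' | grep -E "time|eef_pos|force"
```

```text
eef_pos: [0.4827, 0.0656, 0.0336]
wrist_force: [-8.5, -2.5, 19.5]
grasp_force: 9.8
eef_pos: [0.4829, 0.0651, 0.0335]
wrist_force: [-15.2, -4.5, 39.5]
grasp_force: 19.7
time_s: 6.38
eef_pos: [0.483, 0.0647, 0.0334]
wrist_force: [-21.4, -5.0, 50.4]
grasp_force: 25.3
```

```bash
python3 -m handwheel '[[[-1,0,0,-1.5,0,0,0],[-1,-1,2,-3.5,0,0,0],[-1,-2.6,4.2,-3.5,0,0,0],[-1,-2.6,4.4,-2,0,0,0],[-1,-2.6,4.4,0,0,0,0],[-1,-2.6,4.4,0.9,0,0,0],[-1,-2.6,4.4,0.95,0,0,0]]]'
python3 - <<'E'
from h import *
t,c,E=wr();o=status.get_obs();print(t,cup(c,E))
q=o['eef_rot'];X=R.from_quat(np.r_[q[1:],q[0]]).as_matrix()
W=world(c,[(0,0)],.0635,E)
print(o['eef_pos'],(X.T@(o['eef_pos']-[.558,.089,.064])).round(4),o['wrist_force'])
cv2.imwrite("pics/w3.png",c['frame'])
E
```

```text
time_s: 7.25
eef_pos: [0.4691, 0.0171, 0.0181]
eef_rot: [-0.001, 0.989, 0.145, -0.001]
wrist_force: [0.3, 1.4, -0.0]
opening: 0.003
grasp_force: 0.0
7.25 (np.int64(1318), np.float64(0.0367), -159.6, np.float64(0.0))
[0.46967959 0.0169316  0.01877798] [-0.1052  0.0437  0.0453] [0.09427842 0.26637594 0.92245784]
```

View pics/w3.png

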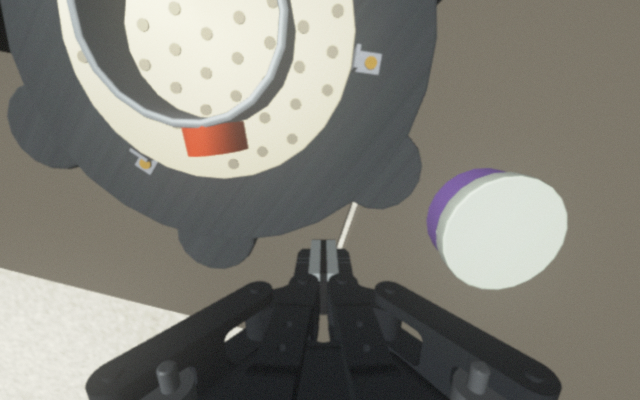

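```bash
python3 -m handwheel '[[[-1,0.2,-1.2,0,0,0,0],[-1,0.2,-3.4,0,0,0,0],[-1,0.2,-6.0,0,0,0,0],[-1,-0.3,-8.2,0,0,0,0],[-1,-3,-9.2,0,0,0,0],[-1,-4.5,-9,-1,0,0,0],[-1,-4.5,-8,-4.5,0,0,0],[-1,-3,-6.5,-6,0,0,0],[-1,-0.5,-5,-6,0,0,0],[-1,1.5,-4.4,-5.5,0,0,0]]]'
python3 - <<'E'
from h import *
for i in range(8):
    t,c,E=wr();print(t,cup(c,E))
    s=camera("scene");print(' ',status.get_obs()['time_s'],cup(s,s['extrinsics']))
E
```

```text
time_s: 8.55
eef_pos: [0.474, 0.0631, 0.076]
eef_rot: [0.0, 0.989, 0.145, 0.002]
wrist_force: [0.3, -0.1, -0.9]
opening: 0.001
grasp_force: 0.0
8.55 (np.int64(750), np.float64(0.0392), 64.0, np.float64(0.0))
  8.65 (np.int64(42), np.float64(0.0392), 56.9, np.float64(0.0))
8.65 (np.int64(786), np.float64(0.0397), 52.2, np.float64(0.0))
  8.75 (np.int64(40), np.float64(0.0389), 45.2, np.float64(0.0))
8.75 (np.int64(763), np.float64(0.0399), 41.3, np.float64(0.0))
  8.85 (np.int64(39), np.float64(0.039), 34.1, np.float64(0.0))
8.85 (np.int64(567), np.float64(0.0392), 30.7, np.float64(0.0))
  8.95 (np.int64(38), np.float64(0.0396), 24.2, np.float64(0.0))
8.95 (np.int64(476), np.float64(0.039), 18.1, np.float64(0.0))
  9.05 (np.int64(35), np.float64(0.0392), 12.2, np.float64(0.0))
9.05 (np.int64(543), np.float64(0.0398), 5.1, np.float64(0.0))
  9.15 (np.int64(29), np.float64(0.0393), 1.9, np.float64(0.0))
9.15 (np.int64(698), np.float64(0.0408), -6.0, np.float64(0.0))
  9.25 (np.int64(24), np.float64(0.039), -8.3, np.float64(0.0))
9.25 (np.int64(797), np.float64(0.0414), -15.7, np.float64(0.0))
  9.35 (np.int64(20), np.float64(0.039), -18.5, np.float64(0.0))
```

```bash
python3 -m handwheel '[[[-1,0.5,0,0.5,0,0,0],[-1,1,0,1.5,0,0,0],[-1,1,0,2.5,0,0,0],[-1,1,0,2.9,0,0,0],[-1,1,0,2.9,0,0,0],[-1,1,0,2.9,0,0,0],[-1,1,0,2.9,0,0,0],[-1,1,0,2.9,0,0,0]]]'
cat > m.py <<'E'
from h import *
import sys
for i in range(int(sys.argv[1])):
    t,c,E=wr();print(t,cup(c,E));s=camera("scene");print(' ',t+.05,cup(s,s['extrinsics']))
o=status.get_obs();print(o['time_s'],o['eef_pos'],o['wrist_force'])
E
python3 m.py 6
```

```text
time_s: 10.35
eef_pos: [0.4816, 0.0657, 0.0456]
eef_rot: [0.0, 0.989, 0.145, 0.0]
wrist_force: [0.4, 0.5, 0.7]
opening: 0.0
grasp_force: 0.0
10.35 (np.int64(782), np.float64(0.0393), -132.0, np.float64(0.0))
  10.4 None
10.45 (np.int64(762), np.float64(0.039), -142.4, np.float64(0.0))
  10.5 None
10.55 (np.int64(741), np.float64(0.0387), -152.5, np.float64(0.0))
  10.600000000000001 (np.int64(16), np.float64(0.0404), -157.3, np.float64(0.0))
10.65 (np.int64(728), np.float64(0.0385), -162.9, np.float64(0.0))
  10.700000000000001 (np.int64(19), np.float64(0.0386), -168.6, np.float64(0.0))
10.75 (np.int64(734), np.float64(0.0382), -173.1, np.float64(0.0))
  10.8 (np.int64(18), np.float64(0.0369), -178.9, np.float64(0.0))
10.85 (np.int64(727), np.float64(0.0381), 176.8, np.float64(0.0))
  10.9 (np.int64(20), np.float64(0.0359), 169.2, np.float64(0.0))
10.95 [0.48132925 0.06578475 0.04535608] [-0.43998587  0.91352458 -0.78343288]
```

```bash
python3 -m handwheel '[[[-1,0,0,0.3,0,0,0],[-1,0,0,0.6,0,0,0],[-1,0,0,0.6,0,0,0],[-1,0,0,0.6,0,0,0],[-1,0,0,0.6,0,0,0],[-1,0,0,0.6,0,0,0],[-1,0,0,0.6,0,0,0]]]' | head -2
python3 m.py 4
```

```text
time_s: 11.82
eef_pos: [0.4814, 0.0658, 0.0395]
11.825 (np.int64(1185), np.float64(0.0389), 87.2, np.float64(0.0))
  11.875 (np.int64(42), np.float64(0.0378), 81.8, np.float64(0.0))
11.925 (np.int64(1242), np.float64(0.0391), 78.9, np.float64(0.0))
  11.975000000000001 (np.int64(41), np.float64(0.0378), 73.7, np.float64(0.0))
12.025 (np.int64(1284), np.float64(0.0394), 70.6, np.float64(0.0))
  12.075000000000001 (np.int64(42), np.float64(0.039), 66.1, np.float64(0.0))
12.125 (np.int64(1327), np.float64(0.0396), 62.6, np.float64(0.0))
  12.175 (np.int64(44), np.float64(0.0391), 57.6, np.float64(0.0))
12.225 [0.4813995  0.06576917 0.03939835] [ 0.58794789 -0.15782049 -0.00475755]
```

```bash
python3 -m handwheel '[[[-1,0,0,0,0,0,0],[-1,0,0,0,0,0,0],[-1,0,0,0,0,0,0],[-1,0,0,0,0,0,0],[-1,0,0,0,0,0,0],[-1,0,0,0.95,0,0,0],[-1,0,0,0.95,0,0,0],[-1,0,0,0.95,0,0,0],[-1,0,0,0.95,0,0,0]]]'
python3 m.py 2
```

```text
time_s: 13.35
eef_pos: [0.4828, 0.0648, 0.0334]
eef_rot: [0.001, 0.989, 0.145, 0.001]
wrist_force: [-13.7, -3.4, 37.7]
opening: 0.003
grasp_force: 18.9
13.35 (np.int64(692), np.float64(0.0389), 0.4, np.float64(0.0))
  13.4 (np.int64(32), np.float64(0.0393), 5.1, np.float64(0.0))
13.45 (np.int64(693), np.float64(0.039), 0.3, np.float64(0.0))
  13.5 (np.int64(33), np.float64(0.0394), 4.6, np.float64(0.0))
13.55 [0.48283162 0.06481749 0.03344784] [-13.97081162  -3.79796129  37.30600774]
```

```bash
python3 -m handwheel '[[[-1,0,0,-0.4,0,0,0],[-1,0,0,-1.2,0,0,0],[-1,0,0,-3.5,0,0,0],[-1,0,0,-6.5,0,0,0],[-1,-2,0,-10.5,0,0,0],[-1,-5,0,-14.5,0,0,0],[-1,-8,0,-16,0,0,0],[-1,-10,2,-16,0,0,0],[-1,-10,4,-16,0,0,0],[-1,-10,4,-16,0,0,0]]]'
python3 m.py 2
python3 - <<'E'
from h import *
c=camera("top");s=camera("scene");print("top",cup(c,c['extrinsics']))
a=cv2.resize(c['frame'][90:190,245:345],None,fx=4,fy=4,interpolation=cv2.INTER_CUBIC)
b=cv2.resize(s['frame'][200:300,235:335],None,fx=4,fy=4,interpolation=cv2.INTER_CUBIC)
cv2.imwrite("pics/end.png",np.hstack([a,b]))
E
```

```text
time_s: 14.8
eef_pos: [0.3971, -0.0019, 0.1899]
eef_rot: [0.0, 0.99, 0.144, 0.0]
wrist_force: [-0.0, 0.2, 0.6]
opening: -0.001
grasp_force: 0.0
14.8 None
  14.850000000000001 (np.int64(29), np.float64(0.0394), 2.9, np.float64(0.0))
14.9 None
  14.950000000000001 (np.int64(29), np.float64(0.0394), 2.9, np.float64(0.0))
15.0 [ 0.39679777 -0.00057669  0.18959449] [ 0.26671675 -0.91424546  0.06407575]
top None
```

View pics/end.png

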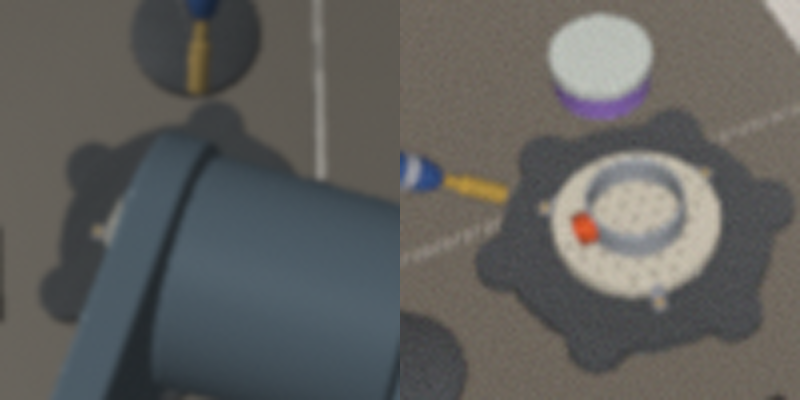

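The scene crop shows the disc at rest, the cup at about (585,228) and the nozzle mouth at about (508,197). I will compute the angle between them from all the clues.

```bash
python3 - <<'E'
from h import *
import pickle
c=pickle.load(open("top0.pkl","rb"));s=camera("scene")
C=np.array([.5572,.0892,0])
def rep(n,p):
    p=p[0]-C; print(n,p.round(4),np.hypot(*p[:2]).round(4),ang(p).round(1))
g=lambda p:np.array([p],float)/5+[225,80]-.4
rep("nozzle top",world(c,g((345,162)),.134)); rep("stand top",world(c,g((345,95)),.012))
rep("torch body top 0.25?",world(c,[(298,38)],.25))
h=lambda p:np.array([p],float)/4+[235-100,200]-.4
rep("nozzle scene",world(s,h((505,193)),.134)); rep("stand scene",world(s,[(233,294)],.012))
rep("cup scene",world(s,h((585,226)),.091)); 
# depth-based cup/nozzle from both
for n,k in(("s",s),("t",c)):
    d=k['depth'];hsv=cv2.cvtColor(k['frame'],cv2.COLOR_BGR2HSV)
    v,u=np.mgrid[:400,:640]
    p=cv2.undistortPoints(np.c_[u.ravel(),v.ravel()].astype(float).reshape(-1,1,2),K(k),np.array(k['dist'])).reshape(-1,2)
    P=(np.c_[p,np.ones(len(p))]*d.reshape(-1,1))@k['extrinsics'][:3,:3].T+k['extrinsics'][:3,3]
    q=P[:,:2]-C[:2];r=np.hypot(*q.T);H=hsv.reshape(-1,3)
    m=(P[:,2]>.12)&(P[:,2]<.24)&(r>.07)&(r<.24)&(q[:,0]>0)&(abs(q[:,1])<.1)&(H[:,1]>90)
    print(n,"torch",m.sum(),ang(q[m].mean(0)),[ang(q[m&(r>a)&(r<a+.03)].mean(0)).round(1) for a in(.08,.11,.14,.17,.2)])
    m=(r<.05)&(r>.03)&(P[:,2]>.07)&(H[:,1]>130)&((H[:,0]<12)|(H[:,0]>172));print("cup",m.sum(),r[m].mean(),ang(q[m].mean(0)))
E
```

```text
nozzle top [ 0.0831 -0.0129  0.134 ] 0.0841 -8.8
stand top [ 0.1743 -0.0006  0.012 ] 0.1743 -0.2
torch body top 0.25? [ 0.2186 -0.0359  0.25  ] 0.2215 -9.3
nozzle scene [ 0.0838 -0.012   0.134 ] 0.0847 -8.2
stand scene [0.1798 0.0033 0.012 ] 0.1798 1.0
cup scene [0.0385 0.0031 0.091 ] 0.0387 4.7
s torch 290 -6.613449236592157 [np.float64(-6.9), np.float64(-7.0), np.float64(-5.6), np.float64(-7.2), np.float64(-7.0)]
cup 29 0.040601193352886276 7.380570349731909
t torch 321 -8.99609606046064 [np.float64(-9.4), np.float64(-9.7), np.float64(-8.1), np.float64(-9.3), np.float64(-9.5)]
cup 23 0.03940447229312507 -155.4977776277596
```

```bash
python3 -m handwheel '[[[-1,0,2,0,0,0,0],[-1,-2,6,0,0,0,0],[-1,-4,11,0,0,0,0],[-1,-6,16,0,0,0,0],[-1,-8,21,0,0,0,0],[-1,-10,26,0,0,0,0],[-1,-11,31,0,0,0,0],[-1,-12,34,0,0,0,0],[-1,-12,35,0,0,0,0],[-1,-12,35,0,0,0,0]]]'|head -2
cat > n.py <<'E'
from h import *
import pickle
T=[camera("top") for _ in range(3)];S=[camera("scene") for _ in range(3)]
def pts(k,F,zmin):
    hsv=cv2.cvtColor(F,cv2.COLOR_BGR2HSV);return hsv
for n,L in(("top",T),("scene",S)):
    k=L[0];F=np.mean([a['frame'] for a in L],0).astype(np.uint8);D=np.median([a['depth'] for a in L],0)
    hsv=cv2.cvtColor(F,cv2.COLOR_BGR2HSV);H=hsv[...,0];V=(((H<14)|(H>170))&(hsv[...,1]>110)&(hsv[...,2]>60))
    v,u=np.mgrid[:400,:640]
    p=cv2.undistortPoints(np.c_[u.ravel(),v.ravel()].astype(float).reshape(-1,1,2),K(k),np.array(k['dist'])).reshape(-1,2)
    P=((np.c_[p,np.ones(len(p))]*D.reshape(-1,1))@k['extrinsics'][:3,:3].T+k['extrinsics'][:3,3])
    # board: cream top circle centre (own-camera centre)
    c0=np.array([.5572,.0892]);q=P[:,:2]-c0;r=np.hypot(*q.T);z=P[:,2]
    disc=P[(r<.12)&(z>.05)&(z<.072)][:,:2].astype(np.float32)
    cen,rad=cv2.minEnclosingCircle(disc);cen=np.array(cen);print(n,"disc centre",cen.round(4),round(rad,4))
    bang=P[(r<.05)&(z>.092)&(z<.105)&~V.ravel()][:,:2].astype(np.float32)
    bc,br=cv2.minEnclosingCircle(bang);print("bangle",np.round(bc,4),round(br,4))
    m=V.ravel()&(r<.06)&(r>.025)&(z>.06)
    cu=P[m];uv=np.c_[u.ravel()[m],v.ravel()[m]]
    top=m&(z>.094)
    print("cup n",m.sum(),"depth-mean",ang(cu[:,:2].mean(0)-cen).round(1),"top-face",top.sum(),ang(P[top][:,:2].mean(0)-cen).round(1),np.hypot(*(P[top][:,:2].mean(0)-cen)).round(4),"uv",uv.mean(0).round(1))
    g=(H.ravel()>15)&(H.ravel()<30)&(hsv[...,1].ravel()>110)&(z>.12)&(z<.2)&(r>.06)&(r<.16)&(q[:,0]>0)
    G=P[g];print("nozzle n",g.sum(),ang(G[:,:2].mean(0)-cen).round(1),np.hypot(*(G[:,:2]-cen).T).min().round(3))
E
python3 n.py
```

```text
time_s: 16.4
eef_pos: [0.3826, -0.3704, 0.1895]
top disc centre [0.5552 0.0894] 0.1075
bangle [0.5603 0.0892] 0.0376
cup n 13 depth-mean 0.1 top-face 9 0.0 0.0384 uv [290.2 134.5]
nozzle n 48 -9.5 0.084
scene disc centre [0.5587 0.09  ] 0.1078
bangle [0.5588 0.0901] 0.0337
cup n 37 depth-mean 4.4 top-face 11 2.6 0.0374 uv [280.6 256.7]
nozzle n 63 -7.9 0.083
```

```bash
python3 -c "
from bench import ctrl
print(ctrl.hand_in())"
```

```text
the job is handed in; nothing more can be done
None
```

Handed in: after a first flick that passed over the lobes and a light touch on the resting disc to find the true tip height, the second flick spun it untouched for about 5 s at 80°/s or more, and one press stopped it with the cup about 10° from the nozzle by both cameras (limit about 15°) and the finger clear.

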